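# Make up a calibration kit and a sampling kit from clamped bottle stock

### The job

Make up two field kits from the stock on the bench. The bottles are locked in the white carrier, so first flip the ball lever of its ratchet pawl over until the nose is clear of the teeth and stays up, then draw the toothed hold-down bar all the way out by its black knob and leave it out. The calibration kit (tray with two round pockets) gets the tall bottle in the larger pocket and the beaker in the smaller one; the sampling kit (tray with one round pocket and a long slot) gets the small bottle in the round pocket and the conical tube lying in the slot: seat everything on the bottom of its pocket, bottles and beaker upright, and never tip one of them over.

Things in the scene. Friction and masses are not known exactly. Their poses are not given: they have to be found in the camera images.
- carrier: Fixed white open box 86 (x) x 154 (y) x 46 mm, walls and floor 4 mm, two cells centred at y = +37 and -37 mm, a bottle in each (either way round). Origin: centre of its underside; z up, y along the row. Bracket at the -y end (x +-17, y -129 to -77, up to z 150 mm) bears pawl and steel hold-down bar, which runs along y over both cells at x = 0, z 113 to 121 mm: no bottle can be lifted under it.
- bar (a joint): Toothed hold-down bar, 14 mm wide: 0 = in (inner end at carrier y = +60 mm; starts at 0 to 2 mm), 0.14 m = right out at its stop (inner end y = -80 mm, cells free). Slides to carrier -y, needs about 2 N, stays where left. With the pawl's nose in the teeth it cannot be drawn out.
- draw_knob (a point): Centre of the upright black knob (diameter 22 mm, gripping part +-12 mm in z) on the bar's outer end, by which the bar is drawn: carrier x = 0, y = -0.162 m minus the bar's value, z = 0.143 m. Axes as the carrier's.
- pawl (a joint): Ratchet pawl, rad: 0 = nose down in the teeth, 1.15 = flipped over on its stop. Pin along carrier x at y -112, z 141 mm. Its rod lever ends in a black weighted ball (diameter 16 mm, 40 mm from the pin), at carrier y -95, z 177 mm at 0; y -138, z 172 mm at 1.15. Push the ball toward carrier -y (under 1 N): it falls back if let go before upright (0.45), falls over and stays once beyond 0.7.
- tall_bottle: Tall screw-cap reagent bottle (white, blue cap): body 56 mm in diameter up to 90 mm height, cap 38 mm in diameter from 90 to 105 mm, 0.18 to 0.33 kg. Origin: centre of its underside, z up. Starts in one cell of the carrier, underside 4 mm above the bench.
- small_bottle: Small brown screw-cap bottle, dark cap: body 46 mm in diameter up to 73 mm height, cap 33 mm in diameter from 73 to 85 mm, 0.08 to 0.16 kg. Origin: centre of its underside, z up. Starts in the carrier's other cell, underside 4 mm above the bench. Bottles farther back are not part of the job.
- beaker: Empty 50 ml glass beaker, 45 mm in diameter, 59 mm high, 0.06 kg, standing on the bench. Origin: centre of its underside, z up.
- tube: Capped 50 ml conical tube, 118 mm long, lying on the bench: body 28 mm in diameter, cap 34 mm in diameter on the last 12 mm, 0.045 kg. Origin: the pointed end, on the tube's axis (about 14 mm above what it lies on); its z axis runs along the tube to the cap, so its middle is 59 mm along z.
- calibration_tray: Calibration kit tray, fixed: grey shell, grey foam with black pocket bottoms, 106 (x) x 186 (y) x 30 mm. Origin: centre of its underside, z up. Two round pockets 20 mm deep, bottom 7 mm above the bench: the larger (diameter 70 mm, tall bottle) at x = 0, y = -0.041 m; the smaller (diameter 59 mm, beaker) at x = 0, y = +0.0465 m. Foam top at 27 mm.
- sampling_tray: Sampling kit tray, fixed: grey shell, grey foam with black pocket bottoms, 170 (x) x 166 (y) x 30 mm. Origin: centre of its underside, z up. Round pocket (small bottle): diameter 60 mm, x = -0.038, y = 0 m, bottom 7 mm above the bench. Slot (tube, either way round): x = +0.046, y = 0 m, 46 mm wide in x, 132 mm long in y, bottom 18 mm above the bench. Foam top at 27 mm.

How it is judged:
By the outcome, as a careful person would: the job done as asked, in the order asked, and still so for the second after the job is handed in, with the robot touching nothing.
It also fails if it takes over 122 s, if anything falls off the work surface, if the arm or the gripper's body presses on something with over 40 N, if the wrist force passes 120 N, or if a joint passes its speed limit or range.

### The arm

A 6-joint arm with a two-finger parallel gripper is mounted at the origin on a cart in front of the work surface, level with it; the furniture and walls round the work are solid. World frame = base frame: x ahead of the robot, y to its left, z up, the work surface at z = 0. Lengths are in m, angles in rad, forces in N, time in s.
With the tool pointing down it reaches from about 0.325 to 0.775 m from the base axis. Payload 5.5 kg.
Tool frame: the origin (TCP) lies between the finger pads; the fingertips stand 25 mm ahead of it and the grasp point (between the pads) lies 6 mm ahead of it (bot.tcp_to_tips is the distance from the TCP to the fingertips, in m); z points along the fingers, y is the line along which they close (so a half turn about z gives the same grasp; the last joint's range is limited). The gripper opens to 85 mm and grips with 20 to 120 N. Pads are 22 mm wide; open, the fingers measure 114 mm over their backs; the gripper's body (76 mm by 85 mm) begins 54 mm behind the grasp point. The pads swing forward as they close: fully open they stand 13 mm farther back than shut.
Start: joints at [1.187, 0.091, 1.231, -0, 1.82, -0.057], TCP at [0.193, 0.568, 0.256] pointing down, gripper open.
Joint ranges: [-2.87, 2.87], [-0.86, 2.18], [0.17, 2.46], [-1.51, 4.65], [0.06, 2.69], [-2.65, 2.65]. Speed limits (rad/s): [2.57, 2.57, 3.01, 3.14, 3.14, 3.14].

### API

Orientations are given as a rotation vector (axis times angle).
In Python, from station import bot, viewer gives the robot as it stands (bot), with the cameras (viewer).
- The arm moves only by the shell command python3 drive.py 'ROWS' [FORCE]. ROWS is 1 to 20 rows, parted by a bar, with the numbers parted by spaces; each row has 7 numbers: the opening from 0.0 (shut) to 1.0 (fully open), then dx, dy, dz in normalised numbers (1 is 0.3 m), then a rotation vector rx, ry, rz in shares of 45 degrees (1.0 is 45 degrees); each row shifts and turns the commanded pose from where the row before left it, along the tool's axes as they then stand; what a row does not reach is not made up. A row lasts 1/10 s, in which the tool goes at most 0.05 m and 0.15 rad, less where a joint would pass 70% of its speed; a pose out of reach is approached as far as the arm can. The fingers move at their own pace and stop on an object; FORCE is the grip in N (left out, the last holds). Time passes only in rows, so rows that do not move let the fingers close. It prints the time, the measured TCP pose, the force, the opening and the grip force at its end. A shift or turn number past 1, either way, is cut back to 1. Input that does not fit is refused with a message, and nothing moves.
- bot.sense(): the state, without advancing time (a new reading comes with each control period).
- viewer.read_camera(name): name is "scene" or "top" or "wrist"; returns a dict with "color" (420x560x3 uint8, blue, green, red), "fx", "fy", "cx", "cy" (pixels), "k1" (the pictures are not rectified: a ray, as slopes to the right and down, at radius r is drawn at 1 + k1 r^2 times it, then the intrinsics apply), "position" and "orientation" of the camera in the world. Camera axes: x right, y up, looking along -z (the intrinsics and any distortion apply to the point x, -y, -z); pixel columns grow to the right and rows downward; lengths in m; the calibration is good to about 2 mm. A picture is of the moment at which its call begins. There is no depth.
- bot.sign_off(): hands the job in; it is judged then, once.
The state is a dict: "t": time; "joints": joint angles; "joint_vel": joint speeds; "effort": joint torques, N m; "ee_pos": TCP position; "eef_rot": TCP orientation; "wrist_force": force on the tool from outside, world axes, zero at the start; "moment": the same for the moment, N m; "width": opening from 0.0 (shut) to 1.0 (fully open); "finger_force": force on a finger pad.
Only numpy, scipy, OpenCV 4.12 (cv2) and the standard library are available. Lean on these libraries where they do the work, as an engineer would, in place of code of your own. Each camera call takes 0.05 s, during which the arm holds its last target. There are 200 camera calls.

## Working session

There is one attempt and no reset: what is moved stays moved. The work goes in short steps, Python scripts to look and compute and a shell command to move; the robot and the scene stay as the last step left them, time stands still between calls to the robot, and variables do not carry over. Pictures are saved under pics/ and viewed, at most 14 in all, crops included, and the job is handed in when it is done.

```bash
ls; mkdir -p pics; cat > h.py <<'E'
import numpy as np, cv2
from scipy.spatial.transform import Rotation as R
from station import bot, viewer
E
python3 - <<'E'
from h import *
s=bot.sense(); print({k:np.round(v,3) for k,v in s.items()})
for n in("scene","top","wrist"):
    c=viewer.read_camera(n); cv2.imwrite(f"pics/{n}0.png",c["color"])
    print(n,{k:np.round(v,4) for k,v in c.items() if k!="color"})
    import pickle; pickle.dump(c,open(f"{n}0.pkl","wb"))
E
```

```text
drive.py
pics
station.py
{'t': np.float64(0.0), 'joints': array([ 1.187,  0.092,  1.232, -0.   ,  1.82 , -0.057]), 'joint_vel': array([-0.001, -0.001,  0.001, -0.001,  0.   , -0.001]), 'effort': array([ 1.0000e-03, -4.5876e+01, -4.1800e+01, -0.0000e+00,  1.2000e-02,
        0.0000e+00]), 'ee_pos': array([0.193, 0.568, 0.255]), 'eef_rot': array([-5.110e-01, -3.099e+00,  3.000e-03]), 'wrist_force': array([ 0.763, -0.438, -0.005]), 'moment': array([ 0.022, -0.017,  0.06 ]), 'finger_force': np.float64(0.0), 'width': np.float64(1.002)}
scene {'fx': np.float64(383.8984), 'fy': np.float64(383.8984), 'cx': np.float64(284.8415), 'cy': np.float64(207.8229), 'k1': np.float64(-0.1061), 'position': array([-0.0175, -0.3688,  0.8032]), 'orientation': array([ 0.6894, -0.3735, -0.8964])}
top {'fx': np.float64(534.2497), 'fy': np.float64(534.2497), 'cx': np.float64(275.4017), 'cy': np.float64(211.315), 'k1': np.float64(-0.1012), 'position': array([0.2928, 0.0073, 1.2479]), 'orientation': array([ 0.1753, -0.1669, -1.5421])}
wrist {'fx': np.float64(343.7347), 'fy': np.float64(343.7347), 'cx': np.float64(277.5783), 'cy': np.float64(207.7018), 'k1': np.float64(-0.0399), 'position': array([0.1179, 0.593 , 0.3735]), 'orientation': array([-0.2715, -0.1923,  1.2341])}
```

View pics/scene0.png

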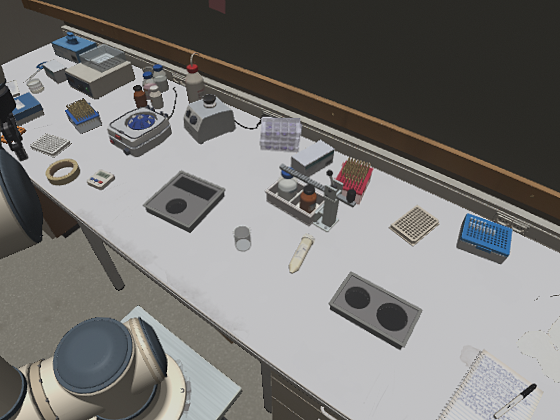

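View pics/top0.png

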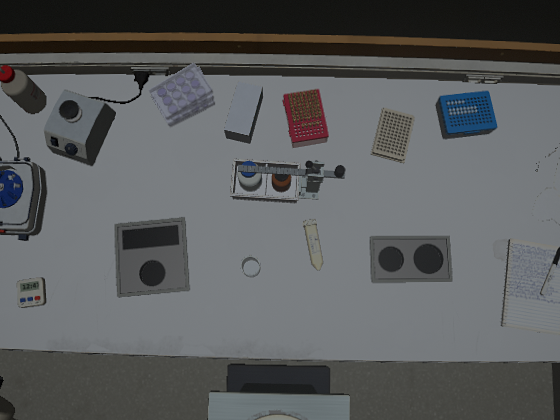

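The scene view shows both trays, the carrier at (300,195), the tube at (300,253) and the beaker at (242,238). In the top view the carrier is at (265,180) with the tall bottle at its left end (+y). The bracket and knob point to the right (-y), with the knob at about (340,172).

```bash
cat >> h.py <<'E'
def ray(c,u,v):
    x=(u-c["cx"])/c["fx"]; y=(v-c["cy"])/c["fy"]; X,Y=x,y
    for _ in range(20):
        f=1+c["k1"]*(X*X+Y*Y); X,Y=x/f,y/f
    d=R.from_rotvec(c["orientation"]).apply([X,-Y,-1]); return np.array(c["position"]),d/np.linalg.norm(d)
def plane(c,u,v,z):
    p,d=ray(c,u,v); return p+d*(z-p[2])/d[2]
def tri(*obs):
    A=np.zeros((3,3));b=np.zeros(3);L=[]
    for c,u,v in obs:
        p,d=ray(c,u,v);M=np.eye(3)-np.outer(d,d);A+=M;b+=M@p;L.append((M,p))
    X=np.linalg.solve(A,b); return X,max(np.linalg.norm(M@(X-p)) for M,p in L)
def proj(c,P):
    q=R.from_rotvec(c["orientation"]).inv().apply(np.array(P)-c["position"]);x,y=q[0]/-q[2],-q[1]/-q[2]
    f=1+c["k1"]*(x*x+y*y);return np.array([c["cx"]+c["fx"]*x*f,c["cy"]+c["fy"]*y*f])
E
python3 - <<'E'
from h import *
import pickle
T=pickle.load(open("top0.pkl","rb"));S=pickle.load(open("scene0.pkl","rb"))
for n,c,roi in(("top",T,(100,200,480,320)),("scene",S,(130,160,440,350))):
    g=c["color"].max(2); x0,y0,x1,y1=roi
    for th in(45,110):
        m=(g<th).astype(np.uint8); M=np.zeros_like(m);M[y0:y1,x0:x1]=m[y0:y1,x0:x1]
        for k in cv2.findContours(M,cv2.RETR_LIST,cv2.CHAIN_APPROX_NONE)[0]:
            a=cv2.contourArea(k)
            if a>150: 
                print(n,th,a,np.round(cv2.fitEllipse(k)[0],1),np.round(np.array(cv2.minAreaRect(k)[1]),1),np.round(cv2.boxPoints(cv2.minAreaRect(k)).ravel()))
t=cv2.resize(T["color"][140:290,215:365],None,fx=4,fy=4,interpolation=cv2.INTER_CUBIC)
s=cv2.resize(S["color"][150:280,225:375],None,fx=4,fy=4,interpolation=cv2.INTER_CUBIC)
cv2.imwrite("pics/tc.png",cv2.convertScaleAbs(t,alpha=1.6));cv2.imwrite("pics/sc.png",cv2.convertScaleAbs(s,alpha=1.4))
E
```

```text
top 45 465.0 [151.7 272.8] [24. 25.] [139. 261. 164. 261. 164. 285. 139. 285.]
top 45 422.5 [390.8 258.5] [23. 24.] [379. 247. 403. 247. 403. 270. 379. 270.]
top 45 624.5 [428.1 258.6] [29.  27.6] [408. 258. 428. 239. 448. 259. 429. 279.]
top 45 968.0 [150.  236.9] [18.8 55.7] [121. 230. 177. 225. 179. 244. 123. 249.]
top 110 3657.5 [410.  258.8] [46. 83.] [369. 236. 452. 236. 452. 282. 369. 282.]
top 110 5202.5 [151.1 257. ] [74.3 74.5] [110. 223. 185. 216. 191. 291. 117. 297.]
scene 110 296.5 [150.4 335.9] [38.6 11. ] [137. 318. 147. 314. 162. 349. 152. 353.]
scene 110 671.0 [391.7 316.6] [28. 31.] [376. 303. 407. 303. 407. 331. 376. 331.]
scene 110 309.0 [368.2 328.8] [84.7  5. ] [326. 307. 329. 303. 402. 346. 400. 350.]
scene 110 443.0 [357.2 297.1] [22. 25.] [345. 286. 370. 286. 370. 308. 345. 308.]
scene 110 557.0 [202.4 316.2] [150.8   7.8] [126. 265. 130. 258. 251. 349. 246. 355.]
scene 110 255.0 [175.6 205.6] [15. 21.] [165. 198. 186. 198. 186. 213. 165. 213.]
scene 110 974.0 [184.1 201.4] [52.1 68.7] [142. 207. 189. 157. 227. 192. 180. 242.]
scene 110 169.0 [430.8 164.2] [12. 29.] [410. 160. 439. 160. 439. 172. 410. 172.]
scene 110 1177.0 [390.3 176.9] [100.   29.1] [340. 182. 344. 153. 443. 167. 439. 196.]
scene 110 2314.5 [312.6 191.6] [84.  68.4] [262. 198. 296. 139. 369. 182. 334. 241.]
```

View pics/tc.png

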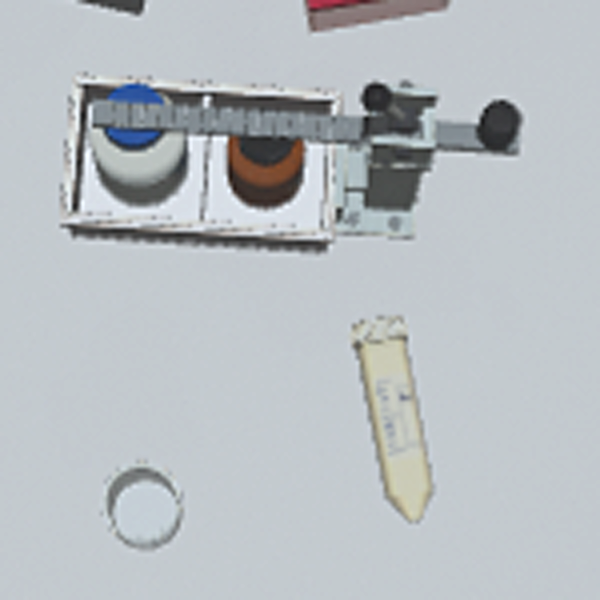

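View pics/sc.png

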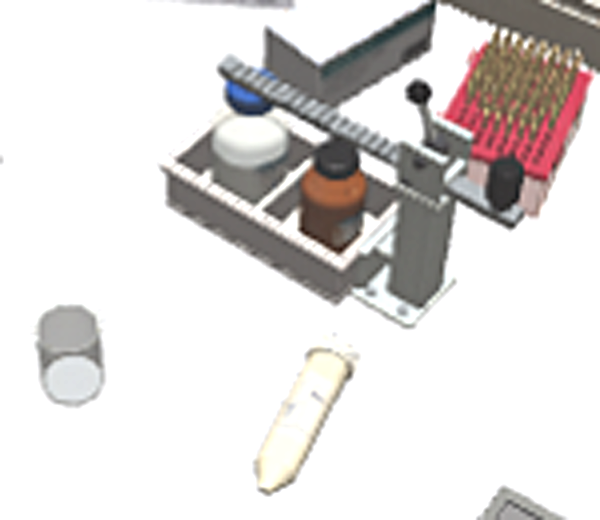

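The enlarged top view shows the ball at crop (376,97), the knob at (499,118), the carrier rim corners, the beaker at (145,508), and the tube with its cap at (379,328) and tip at (415,522). The scene crop shows the ball at (419,93) and the knob at about (506,183).

```bash
python3 - <<'E'
from h import *
import pickle
T=pickle.load(open("top0.pkl","rb"));S=pickle.load(open("scene0.pkl","rb"))
t=lambda x,y:(T,x/4+215-.375,y/4+140-.375); s=lambda x,y:(S,x/4+225-.375,y/4+150-.375)
def P(n,a,b): X,e=tri(a,b); print(n,np.round(X,4),round(e,4))
P("ball",t(376,97),s(419,93))
P("knobtop",t(498,117),s(508,157))
P("barend",t(93,114),s(224,65))
P("tip",t(415,522),s(266,490))
P("capface",t(379,318),s(344,345))
P("tubecapedge",t(385,343),s(330,357))
P("rimNE? near-left",t(65,226),s(166,165)); P("near-right",t(331,243),s(345,263));
P("bluecap",t(136,112),s(250,84)); P("browncap",t(265,148),s(337,155))
P("beaker rim",t(145,505),s(68,325)); P("beaker base",t(146,510),s(73,380))
cs=np.array([plane(*t(x,y),.046) for x,y in((80,76),(341,95),(331,243),(65,226))]);print(np.round(cs,4),cs.mean(0),[np.linalg.norm(cs[i]-cs[i-1]) for i in range(4)])
e=cs[0]+cs[3]-cs[1]-cs[2];print("carrier +y dir deg from world y",np.degrees(np.arctan2(-e[0],e[1])), "other", np.degrees(np.arctan2(*( (cs[0]+cs[1]-cs[2]-cs[3])[[1,0]]))))
P("cal big",(T,428.1,258.6),(S,391.7,316.6));P("cal small",(T,390.8,258.5),(S,357.2,297.1));P("samp",(T,151.7,272.8),(S,175.6,205.6))
for n,q,z in(("calbig",(428.1,258.6),.007),("calsm",(390.8,258.5),.007),("samp",(151.7,272.8),.007),("slot",(150,236.9),.018)):print(n,np.round(plane(T,*q,z),4))
# tray outlines (outer top at z=.03)
for box in([369,236,452,236,452,282,369,282],[110,223,185,216,191,291,117,297]):
    b=np.array([plane(T,*p,.028) for p in np.reshape(box,(4,2))]);print(np.round(b.mean(0),4),[round(np.linalg.norm(b[i]-b[i-1]),3) for i in range(4)],np.degrees(np.arctan2(*(b[1]-b[0])[:2])),np.degrees(np.arctan2(*(b[2]-b[3])[:2])))
E
```

```text
ball [ 0.6349 -0.0517  0.1736] 0.0003
knobtop [ 0.6302 -0.1182  0.1602] 0.0007
barend [0.6408 0.1016 0.1139] 0.0001
tip [ 0.4293 -0.0852  0.0142] 0.0004
capface [ 0.5485 -0.0634  0.0207] 0.0003
tubecapedge [ 0.5311 -0.0654  0.0275] 0.0014
rimNE? near-left [0.5954 0.1204 0.0422] 0.0012
near-right [ 0.5877 -0.0349  0.047 ] 0.0018
bluecap [0.6435 0.0794 0.1067] 0.0017
browncap [0.6318 0.004  0.0902] 0.0024
beaker rim [0.4303 0.0688 0.0613] 0.0005
beaker base [ 0.434   0.0718 -0.0007] 0.0013
[[ 0.685   0.1158  0.046 ]
 [ 0.6765 -0.0383  0.046 ]
 [ 0.5867 -0.0336  0.046 ]
 [ 0.5936  0.1209  0.046 ]] [0.63543478 0.04120666 0.046     ] [np.float64(0.09155330125509682), np.float64(0.15431232910743248), np.float64(0.08987860388252296), np.float64(0.1545871055696048)]
carrier +y dir deg from world y -2.844125098963067 other -3.097842974488043
cal big [ 0.46   -0.3403  0.0211] 0.0004
cal small [ 0.4584 -0.2523  0.0222] 0.0007
samp [0.4126 0.299  0.0247] 0.0007
calbig [ 0.4622 -0.3447  0.007 ]
calsm [ 0.4609 -0.256   0.007 ]
samp [0.4149 0.3028 0.007 ]
slot [0.498 0.31  0.018]
[ 0.4581 -0.2981  0.028 ] [np.float64(0.107), np.float64(0.196), np.float64(0.108), np.float64(0.192)] 178.89169190468135 179.13524919979426
[0.451  0.3032 0.028 ] [np.float64(0.175), np.float64(0.178), np.float64(0.176), np.float64(0.171)] 173.31038667768817 173.7403162401793
```

Two-view fits agree to about 2 mm and match the carrier model. Next: a helper that works out deltas in the tool frame, then start on the pawl.

```bash
cat > go.py <<'E'
import sys
from h import *
# go.py x y z yaw(deg of tool x axis in world): delta to go, tool axes after the turn
x,y,z,yaw=map(float,sys.argv[1:5]); s=bot.sense(); r=R.from_rotvec(s["eef_rot"])
a=np.radians(yaw); X=np.array([np.cos(a),np.sin(a),0]); Z=np.array([0,0,-1.]); G=R.from_matrix(np.c_[X,np.cross(Z,X),Z])
print("turn",np.round((r.inv()*G).as_rotvec(),3),"then move",np.round(G.inv().apply(np.array([x,y,z])-s["ee_pos"]),4),"t",round(float(s["t"]),2))
E
cat >> h.py <<'E'
C0=np.array([.6355,.0412,0]); CR=R.from_rotvec([0,0,np.radians(-2.9)])
def car(x,y,z): return C0+CR.apply([x,y,z])
E
python3 -c "
from h import *
for p in ([0,-.066,.193],[0,-.112,.193],[0,-.164,.152],[0,-.304,.152],[0,.037,.081],[0,-.031,.076]): print(np.round(car(*p),4))"
python3 go.py .632 -.025 .24 87.1
```

```text
[ 0.6322 -0.0247  0.193 ]
[ 0.6298 -0.0707  0.193 ]
[ 0.6272 -0.1226  0.152 ]
[ 0.6201 -0.2624  0.152 ]
[0.6374 0.0782 0.081 ]
[0.6339 0.0102 0.076 ]
turn [-1.000e-03  1.000e-03  1.295e+00] then move [-0.5701  0.4689  0.0154] t 0.15
```

The manual's scale: shifts go in shares of 0.3 m and turns go in shares of 45 degrees. Converting my numbers, 0.144 rad is 0.1833.

```bash
python3 drive.py '0 0 0 0 0 0 0.1833 | 0 0 0 0 0 0 0.1833 | 0 0 0 0 0 0 0.1833 | 0 0 0 0 0 0 0.1833 | 0 0 0 0 0 0 0.1833 | 0 0 0 0 0 0 0.1833 | 0 0 0 0 0 0 0.1833 | 0 0 0 0 0 0 0.1833 | 0 0 0 0 0 0 0.1821' 40
python3 drive.py '0 -0.1267 0.104 0.0033 0 0 0 | 0 -0.1267 0.104 0.0033 0 0 0 | 0 -0.1267 0.104 0.0033 0 0 0 | 0 -0.1267 0.104 0.0033 0 0 0 | 0 -0.1267 0.104 0.0033 0 0 0 | 0 -0.1267 0.104 0.0033 0 0 0 | 0 -0.1267 0.104 0.0033 0 0 0 | 0 -0.1267 0.104 0.0033 0 0 0 | 0 -0.1267 0.104 0.0033 0 0 0 | 0 -0.1267 0.104 0.0033 0 0 0 | 0 -0.1267 0.104 0.0033 0 0 0 | 0 -0.1267 0.104 0.0033 0 0 0 | 0 -0.1267 0.104 0.0033 0 0 0 | 0 -0.1267 0.104 0.0033 0 0 0 | 0 -0.1267 0.104 0.0033 0 0 0 | 0 0 0 0 0 0 0 | 0 0 0 0 0 0 0'
python3 go.py .632 -.025 .195 87.1
```

```text
t: 1.05
ee_pos: [0.1926, 0.5682, 0.2557]
eef_rot: [2.283, 2.157, -0.001]
wrist_force: [0.2, -0.0, 0.5]
width: 0.0
finger_force: 0.0
t: 2.75
ee_pos: [0.6311, -0.026, 0.2396]
eef_rot: [-2.278, -2.16, 0.003]
wrist_force: [-0.1, 0.8, 0.3]
width: 0.001
finger_force: 0.0
turn [-0.003 -0.    -0.002] then move [0.001  0.0009 0.0446] t 2.75
```

Lower, then push the ball toward carrier −y (tool −x) by about 48 mm.

Converted, 0.022 m is 0.0733, -0.008 m is -0.0267.

```bash
python3 drive.py '0 0 0.0033 0.0733 0 0 0 | 0 0 0 0.0733 0 0 0 | 0 0 0 0 0 0 0 | 0 -0.0267 0 0 0 0 0 | 0 -0.0267 0 0 0 0 0 | 0 -0.0267 0 0 0 0 0 | 0 -0.0267 0 0 0 0 0 | 0 -0.0267 0 0 0 0 0 | 0 -0.0267 0 0 0 0 0 | 0 0 0 0 0 0 0 | 0 0 0 0 0 0 0 | 0 0 0 0 0 0 0'
python3 - <<'E'
from h import *
c=viewer.read_camera("scene");S=cv2.resize(c["color"][130:270,270:410],None,fx=4,fy=4,interpolation=cv2.INTER_CUBIC);cv2.imwrite("pics/p1.png",S)
E
```

```text
t: 3.95
ee_pos: [0.6295, -0.0726, 0.1972]
eef_rot: [-2.277, -2.164, -0.0]
wrist_force: [-0.8, 0.3, -0.1]
width: -0.003
finger_force: 0.0
```

View pics/p1.png

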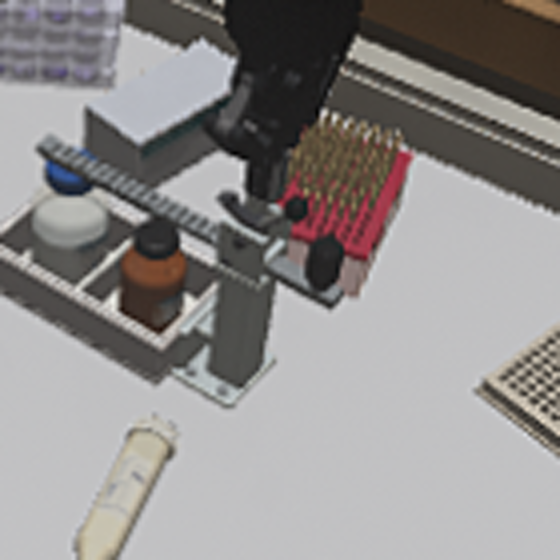

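The pawl is flipped: the ball is at crop (297,208) on the knob side and the nose is up. Next the knob.

Converted, -0.03 m is -0.1, -0.026 m is -0.0867.

```bash
python3 drive.py '0.3 0 0 -0.1 0 0 0 | 0.7 0 0 -0.1 0 0 0 | 0.7 -0.0867 0 0 0 0 0 | 0.7 -0.0867 0 0 0 0 0 | 0.7 0 0 0 0 0 0 | 0.7 0 0 0 0 0 0' 60
python3 go.py .6272 -.1236 .152 87.1
```

```text
t: 4.6
ee_pos: [0.6268, -0.1247, 0.257]
eef_rot: [-2.277, -2.163, -0.0]
wrist_force: [-0.1, 0.6, -0.2]
width: 0.703
finger_force: 0.0
turn [-0.    -0.001 -0.001] then move [0.0011 0.0003 0.105 ] t 4.6
```

Converted, 0.035 m is 0.1167, 0.025 m is 0.0833.

```bash
python3 drive.py '0.7 0 0 0.1167 0 0 0 | 0.7 0 0 0.1167 0 0 0 | 0.7 0 0 0.0833 0 0 0 | 0.7 0 0 0.0333 0 0 0 | 0.7 0 0 0 0 0 0 | 0 0 0 0 0 0 0 | 0 0 0 0 0 0 0 | 0 0 0 0 0 0 0 | 0 0 0 0 0 0 0 | 0 0 0 0 0 0 0 | 0 0 0 0 0 0 0' 60
python3 go.py .6202 -.262 .152 87.1
```

```text
t: 5.7
ee_pos: [0.6299, -0.1249, 0.1553]
eef_rot: [2.271, 2.159, 0.01]
wrist_force: [10.1, 0.4, -0.1]
width: 0.233
finger_force: 58.6
turn [ 0.01   0.001 -0.   ] then move [-0.1374 -0.0028  0.0033] t 5.7
```

Converted, -0.012 m is -0.04, 0.003 m is 0.01.

```bash
python3 drive.py '0 0 0.01 0 0 0 0 | 0 -0.04 0 0 0 0 0 | 0 -0.04 0 0 0 0 0 | 0 -0.04 0 0 0 0 0 | 0 -0.04 0 0 0 0 0 | 0 -0.04 0 0 0 0 0 | 0 -0.04 0 0 0 0 0 | 0 -0.04 0 0 0 0 0 | 0 -0.04 0 0 0 0 0 | 0 -0.04 0 0 0 0 0 | 0 -0.04 0 0 0 0 0 | 0 -0.04 0 0 0 0 0 | 0 -0.0233 0 0 0 0 0 | 0 -0.0067 0 0 0 0 0 | 0 0 0 0 0 0 0 | 0 0 0 0 0 0 0'
```

```text
t: 7.3
ee_pos: [0.6238, -0.2645, 0.1553]
eef_rot: [2.274, 2.164, 0.006]
wrist_force: [0.8, 5.3, 5.9]
width: 0.236
finger_force: 59.5
```

Converted, -0.003 m is -0.01.

```bash
python3 drive.py '0 -0.01 0 0 0 0 0 | 0 -0.01 0 0 0 0 0 | 0 0 0 0 0 0 0'
python3 drive.py '0.7 0 0 0 0 0 0 | 0.7 0 0 0 0 0 0 | 0.7 0 0 0 0 0 0 | 0.7 0 0 0 0 0 0 | 0.7 0 0 -0.1333 0 0 0 | 0.7 0 0 -0.1333 0 0 0 | 0.7 0 0 -0.1333 0 0 0 | 0.7 0 0 0 0 0 0'
python3 - <<'E'
from h import *
import pickle
c=viewer.read_camera("scene");pickle.dump(c,open("s2.pkl","wb"));t=viewer.read_camera("top");pickle.dump(t,open("t2.pkl","wb"))
a=cv2.resize(c["color"][140:260,250:400],None,fx=4,fy=4,interpolation=cv2.INTER_CUBIC);b=cv2.resize(t["color"][150:215,225:425],None,fx=3,fy=3,interpolation=cv2.INTER_CUBIC)
b=cv2.copyMakeBorder(b,5,0,0,0,cv2.BORDER_CONSTANT);cv2.imwrite("pics/d1.png",np.vstack([a[:395],b]))
E
python3 go.py .6374 .0792 .2 87.1
```

```text
t: 7.6
ee_pos: [0.6239, -0.2649, 0.155]
eef_rot: [-2.266, -2.167, -0.015]
wrist_force: [-2.2, 22.1, 9.2]
width: 0.237
finger_force: 59.7
t: 8.4
ee_pos: [0.6233, -0.2728, 0.281]
eef_rot: [2.27, 2.155, 0.006]
wrist_force: [-1.0, 0.0, 0.4]
width: 0.694
finger_force: 0.0
turn [ 0.003  0.002 -0.001] then move [ 0.3519 -0.003   0.0741] t 8.5
```

View pics/d1.png

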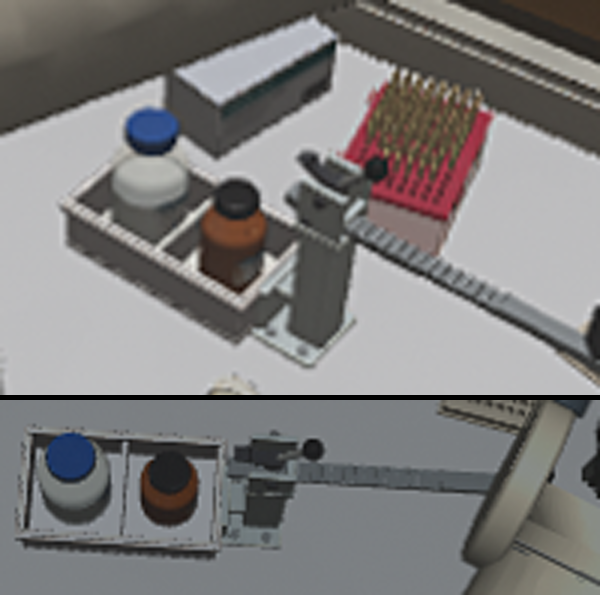

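The bar is fully out at its stop (22 N reaction) and the cells are free. The blue cap is at scene crop (152,122) and top crop (71,457). The dark cap is at scene (238,193) and top (170,470).

```bash
python3 - <<'E'
from h import *
import pickle
T=pickle.load(open("t2.pkl","rb"));S=pickle.load(open("s2.pkl","rb"))
t=lambda x,y:(T,x/3+225-.33,(y-400)/3+150-.33); s=lambda x,y:(S,x/4+250-.375,y/4+140-.375)
for n,a,b,z in(("blue",t(71,456),s(152,121),.109),("dark",t(170,468),s(238,192),.089)):
    print(n,np.round(tri(a,b),4) if 0 else np.round(tri(a,b)[0],4),np.round(plane(*a,z),4),np.round(plane(*b,z),4))
E
python3 go.py .6374 .0782 .2 87.1
```

```text
blue [0.6418 0.0786 0.1106] [0.6424 0.0786 0.109 ] [0.6433 0.0797 0.109 ]
dark [0.6412 0.0054 0.0857] [0.6406 0.005  0.089 ] [0.6377 0.0041 0.089 ]
turn [ 0.003  0.002 -0.001] then move [ 0.3509 -0.003   0.0741] t 8.5
```

Converted, 0.044 m is 0.1467, 0.043 m is 0.1433.

```bash
python3 drive.py '1 0.1467 0 0 0 0 0 | 1 0.1467 0 0 0 0 0 | 1 0.1467 0 0 0 0 0 | 1 0.1467 0 0 0 0 0 | 1 0.1467 0 0 0 0 0 | 1 0.1467 0 0 0 0 0 | 1 0.1467 0 0 0 0 0 | 1 0.1433 0 0 0 0 0 | 1 0 0 0.1 0 0 0 | 1 0 0 0.1 0 0 0 | 1 0 0 0 0 0 0 | 1 0 0 0 0 0 0' 50
python3 go.py .641 .0785 .081 87.1
```

```text
t: 9.7
ee_pos: [0.6395, 0.0785, 0.2104]
eef_rot: [-2.276, -2.162, 0.005]
wrist_force: [0.6, -0.3, 0.2]
width: 0.999
finger_force: 0.0
turn [-0.004  0.001 -0.001] then move [1.000e-04 1.500e-03 1.294e-01] t 9.7
```

Converted, 0.03 m is 0.1, 0.02 m is 0.0667.

```bash
python3 drive.py '1 0 0.005 0.1 0 0 0 | 1 0 0 0.1 0 0 0 | 1 0 0 0.1 0 0 0 | 1 0 0 0.0667 0 0 0 | 1 0 0 0.0467 0 0 0 | 1 0 0 0.02 0 0 0 | 1 0 0 0 0 0 0 | 0 0 0 0 0 0 0 | 0 0 0 0 0 0 0 | 0 0 0 0 0 0 0 | 0 0 0 0 0 0 0 | 0 0 0 0 0 0 0 | 0 0 0 0 0 0 0 | 0 0 0 0 0 0 0' 50
```

```text
t: 11.1
ee_pos: [0.6427, 0.0788, 0.0844]
eef_rot: [2.276, 2.163, 0.004]
wrist_force: [1.0, 0.1, 5.1]
width: 0.639
finger_force: 53.1
```

Converted, -0.035 m is -0.1167, -0.03 m is -0.1.

```bash
python3 drive.py '0 0 0 -0.0333 0 0 0 | 0 0 0 -0.0833 0 0 0 | 0 0 0 -0.1 0 0 0 | 0 0 0 -0.1 0 0 0 | 0 0 0 -0.0833 0 0 0 | 0 0 -0.0667 0 0 0 0 | 0 0 -0.1167 0 0 0 0 | 0 0 -0.1167 0 0 0 0 | 0 0 -0.1167 0 0 0 0 | 0 0 -0.1167 0 0 0 0 | 0 0 -0.05 0 0 0 0 | 0 0 0 0 0 0 0'
python3 go.py .4605 -.3415 .2 87.1
```

```text
t: 12.3
ee_pos: [0.4654, 0.0879, 0.2027]
eef_rot: [-2.277, -2.165, -0.0]
wrist_force: [-0.1, 0.3, -1.6]
width: 0.639
finger_force: 54.3
turn [ 0. -0.  0.] then move [-0.4291  0.0169  0.0027] t 12.3
```

Converted, -0.035 m is -0.1167, -0.02 m is -0.0667.

```bash
python3 drive.py '0 -0.0667 0.0033 0 0 0 0 | 0 -0.1167 0.005 0 0 0 0 | 0 -0.1167 0.005 0 0 0 0 | 0 -0.1167 0.005 0 0 0 0 | 0 -0.1167 0.005 0 0 0 0 | 0 -0.1167 0.005 0 0 0 0 | 0 -0.1167 0.005 0 0 0 0 | 0 -0.1167 0.005 0 0 0 0 | 0 -0.1167 0.005 0 0 0 0 | 0 -0.1167 0.005 0 0 0 0 | 0 -0.1167 0.005 0 0 0 0 | 0 -0.1167 0.0033 0 0 0 0 | 0 -0.0467 0.0017 0 0 0 0 | 0 0 0 0 0 0 0 | 0 0 0 0 0 0 0'
python3 go.py .4605 -.3415 .14 87.1
python3 - <<'E'
from h import *
c=viewer.read_camera("wrist");cv2.imwrite("pics/w1.png",c["color"])
for n,p in(("big rim",(.4605,-.3415,.027)),("small rim",(.459,-.2537,.027)),("TCP",bot.sense()["ee_pos"])):print(n,proj(c,p))
E
```

```text
t: 13.8
ee_pos: [0.4633, -0.3314, 0.2017]
eef_rot: [-2.276, -2.163, -0.001]
wrist_force: [0.4, 0.3, -2.5]
width: 0.64
finger_force: 54.3
turn [-0.001 -0.001 -0.001] then move [-0.0102 -0.0023  0.0617] t 13.8
big rim [275.34778579 201.30696743]
small rim [267.84658469  98.50240162]
TCP [277.74531698 302.63691049]
```

View pics/w1.png

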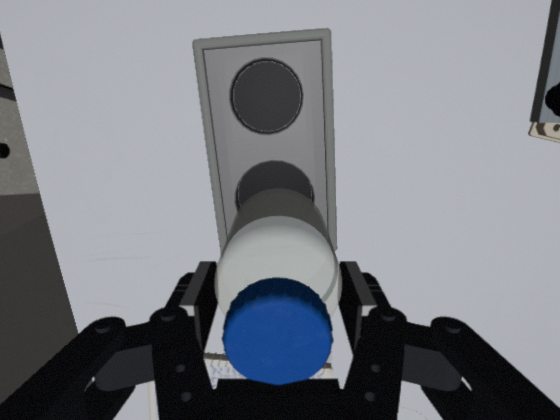

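The wrist view shows the bottle upright in the grip. The small pocket is at (267,96), within 2 px of the prediction. Lowering into the large pocket.

Converted, 0.025 m is 0.0833, -0.0092 m is -0.0307.

```bash
python3 drive.py '0 -0.0307 -0.0083 0.05 0 0 0 | 0 0 0 0.0833 0 0 0 | 0 0 0 0.0833 0 0 0 | 0 0 0 0.06 0 0 0 | 0 0 0 0.04 0 0 0 | 0 0 0 0.0267 0 0 0 | 0 0 0 0 0 0 0'
python3 go.py .4605 -.3405 .0874 87.1
```

```text
t: 14.55
ee_pos: [0.4597, -0.3402, 0.098]
eef_rot: [-2.276, -2.163, 0.0]
wrist_force: [-0.0, -0.3, -2.0]
width: 0.64
finger_force: 54.3
turn [-0.002 -0.001  0.   ] then move [-0.0002  0.0008  0.0106] t 14.55
```

Converted, 0.004 m is 0.0133, 0.003 m is 0.01.

```bash
python3 drive.py '0 0 0 0.0133 0 0 0 | 0 0 0 0.01 0 0 0 | 0 0 0 0.0067 0 0 0 | 0 0 0 0.0067 0 0 0 | 0 0 0 0.0033 0 0 0 | 0 0 0 0 0 0 0'
```

```text
t: 15.15
ee_pos: [0.4602, -0.3408, 0.0874]
eef_rot: [2.277, 2.164, -0.0]
wrist_force: [0.1, 0.4, -1.9]
width: 0.641
finger_force: 54.3
```

Converted, 0.001 m is 0.0033.

```bash
python3 drive.py '0 0 0 0.0033 0 0 0 | 0 0 0 0.0033 0 0 0 | 0 0 0 0 0 0 0'; python3 drive.py '0 0 0 0.0033 0 0 0 | 0 0 0 0.0033 0 0 0 | 0 0 0 0 0 0 0'
```

```text
t: 15.45
ee_pos: [0.4603, -0.341, 0.0873]
eef_rot: [2.276, 2.163, -0.0]
wrist_force: [-2.9, 2.8, 7.1]
width: 0.637
finger_force: 55.3
t: 15.75
ee_pos: [0.4603, -0.3411, 0.0872]
eef_rot: [2.276, 2.162, -0.0]
wrist_force: [-5.5, 5.3, 15.7]
width: 0.644
finger_force: 56.1
```

Converted, -0.04 m is -0.1333, -0.02 m is -0.0667.

```bash
python3 drive.py '0 0 0 -0.01 0 0 0 | 1 0 0 0 0 0 0 | 1 0 0 0 0 0 0 | 1 0 0 0 0 0 0 | 1 0 0 0 0 0 0 | 1 0 0 -0.0667 0 0 0 | 1 0 0 -0.1333 0 0 0 | 1 0 0 -0.1333 0 0 0 | 1 0 0 -0.0667 0 0 0 | 1 0 0 0 0 0 0'
python3 go.py .432 .07 .2 87.1
python3 - <<'E'
from h import *
c=viewer.read_camera("wrist");cv2.imwrite("pics/w2.png",c["color"])
E
```

```text
t: 16.75
ee_pos: [0.4613, -0.3417, 0.2108]
eef_rot: [2.272, 2.159, 0.001]
wrist_force: [-0.5, 0.2, -0.3]
width: 1.005
finger_force: 0.0
turn [ 0.006  0.005 -0.   ] then move [ 0.4097 -0.0501  0.0108] t 16.75
```

View pics/w2.png

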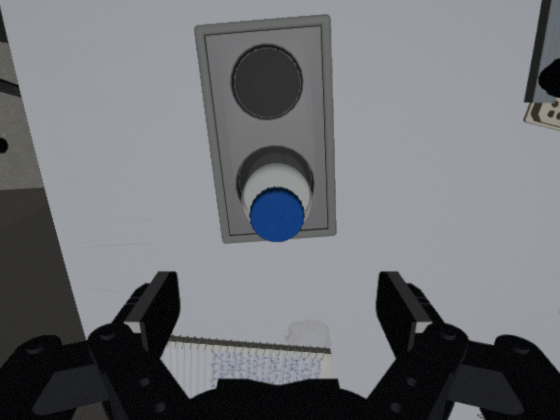

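The tall bottle stands upright inside the large pocket (cap at (277,215)). Next the beaker.

Converted, 0.045 m is 0.15, 0.04 m is 0.1333.

```bash
python3 drive.py '0.9 0.0667 -0.0133 0 0 0 0 | 0.9 0.15 -0.0183 0 0 0 0 | 0.9 0.15 -0.0183 0 0 0 0 | 0.9 0.15 -0.0183 0 0 0 0 | 0.9 0.15 -0.0183 0 0 0 0 | 0.9 0.15 -0.0183 0 0 0 0 | 0.9 0.15 -0.0183 0 0 0 0 | 0.9 0.15 -0.0183 0 0 0 0 | 0.9 0.1333 -0.015 0 0 0 0 | 0.9 0.0833 -0.01 0 0 0 0 | 0.9 0.0333 0 0 0 0 0 | 0.9 0 0 0 0 0 0 | 0.9 0 0 0 0 0 0' 25
python3 go.py .432 .07 .051 87.1
```

```text
t: 18.1
ee_pos: [0.431, 0.0704, 0.2052]
eef_rot: [-2.277, -2.163, 0.003]
wrist_force: [-0.4, -0.4, 0.1]
width: 0.897
finger_force: 0.0
turn [-0.002  0.001 -0.001] then move [-0.0004  0.001   0.1542] t 18.1
```

Converted, 0.035 m is 0.1167, 0.03 m is 0.1.

```bash
python3 drive.py '0.9 0 0.0033 0.1 0 0 0 | 0.9 0 0 0.1167 0 0 0 | 0.9 0 0 0.1167 0 0 0 | 0.9 0 0 0.1 0 0 0 | 0.9 0 0 0.0533 0 0 0 | 0.9 0 0 0.0267 0 0 0 | 0.9 0 0 0 0 0 0 | 0.2 0 0 0 0 0 0 | 0.2 0 0 0 0 0 0 | 0.2 0 0 0 0 0 0 | 0.2 0 0 0 0 0 0 | 0.2 0 0 0 0 0 0 | 0.2 0 0 0 0 0 0' 25
python3 go.py .459 -.2525 .051 87.1
```

```text
t: 19.4
ee_pos: [0.4329, 0.0712, 0.0539]
eef_rot: [2.276, 2.163, 0.003]
wrist_force: [-1.7, -0.8, 5.9]
width: 0.515
finger_force: 25.5
turn [ 0.003  0.    -0.   ] then move [-0.322   0.0424  0.0029] t 19.4
```

Converted, -0.04 m is -0.1333, -0.035 m is -0.1167.

```bash
python3 drive.py '0.2 0 0 -0.0333 0 0 0 | 0.2 0 0 -0.1 0 0 0 | 0.2 0 0 -0.1333 0 0 0 | 0.2 -0.04 0.0067 -0.0667 0 0 0 | 0.2 -0.1167 0.0167 0 0 0 0 | 0.2 -0.1167 0.0167 0 0 0 0 | 0.2 -0.1167 0.0167 0 0 0 0 | 0.2 -0.1167 0.0167 0 0 0 0 | 0.2 -0.1167 0.0167 0 0 0 0 | 0.2 -0.1167 0.0167 0 0 0 0 | 0.2 -0.1167 0.0167 0 0 0 0 | 0.2 -0.1167 0.01 0 0 0 0 | 0.2 -0.0667 0.0067 0 0 0 0 | 0.2 -0.0267 0 0 0 0 0 | 0.2 0 0 0 0 0 0 | 0.2 0 0 0 0 0 0'
python3 go.py .459 -.2525 .062 87.1
python3 - <<'E'
from h import *
c=viewer.read_camera("wrist");cv2.imwrite("pics/w3.png",c["color"])
E
```

```text
t: 21.0
ee_pos: [0.4578, -0.2496, 0.1524]
eef_rot: [-2.276, -2.164, -0.001]
wrist_force: [0.1, -0.3, 0.0]
width: 0.507
finger_force: 25.7
turn [-0.    -0.001  0.   ] then move [-0.0028  0.0014  0.0904] t 21.0
```

View pics/w3.png

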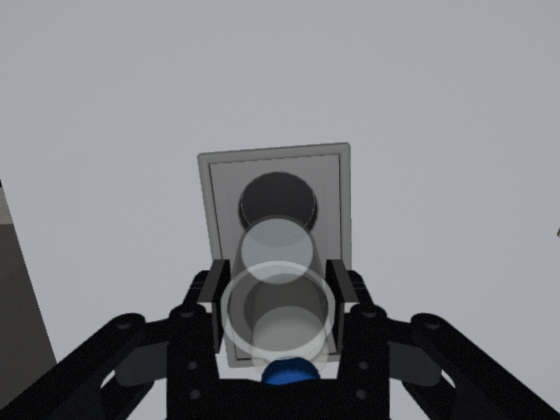

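The beaker is held upright, in line with the small pocket at (278,205). Lowering it.

```bash
python3 drive.py '0.2 -0.0083 0.0033 0.0667 0 0 0 | 0.2 0 0 0.0833 0 0 0 | 0.2 0 0 0.0667 0 0 0 | 0.2 0 0 0.0433 0 0 0 | 0.2 0 0 0.0233 0 0 0 | 0.2 0 0 0.01 0 0 0 | 0.2 0 0 0 0 0 0'
python3 drive.py '0.2 0 0 0.005 0 0 0 | 0.2 0 0 0.005 0 0 0 | 0.2 0 0 0 0 0 0'
```

```text
t: 21.75
ee_pos: [0.4589, -0.253, 0.0647]
eef_rot: [2.277, 2.164, 0.0]
wrist_force: [0.5, 0.3, -0.6]
width: 0.507
finger_force: 25.7
t: 22.05
ee_pos: [0.4587, -0.2532, 0.0616]
eef_rot: [2.277, 2.164, 0.0]
wrist_force: [-0.0, 0.7, -0.9]
width: 0.506
finger_force: 25.7
```

Converted, 0.001 m is 0.0033.

```bash
python3 drive.py '0.2 0 0 0.0033 0 0 0 | 0.2 0 0 0.0033 0 0 0 | 0.2 0 0 0 0 0 0';python3 drive.py '0.2 0 0 0.0033 0 0 0 | 0.2 0 0 0.0033 0 0 0 | 0.2 0 0 0 0 0 0'
```

```text
t: 22.35
ee_pos: [0.4588, -0.2534, 0.0609]
eef_rot: [2.277, 2.163, 0.0]
wrist_force: [-3.3, 1.2, 7.0]
width: 0.508
finger_force: 26.4
t: 22.65
ee_pos: [0.4588, -0.2535, 0.0608]
eef_rot: [2.276, 2.163, -0.0]
wrist_force: [-7.2, 4.1, 16.3]
width: 0.508
finger_force: 27.4
```

Converted, -0.04 m is -0.1333, -0.02 m is -0.0667.

```bash
python3 drive.py '0.2 0 0 -0.01 0 0 0 | 0.9 0 0 0 0 0 0 | 0.9 0 0 0 0 0 0 | 0.9 0 0 0 0 0 0 | 0.9 0 0 -0.0667 0 0 0 | 0.9 0 0 -0.1333 0 0 0 | 0.9 0 0 -0.1333 0 0 0 | 0.9 0 0 -0.1333 0 0 0 | 0.9 0 0 -0.1333 0 0 0 | 0.9 0 0 0 0 0 0' 40
python3 go.py .638 .0105 .25 87.1
```

```text
t: 23.65
ee_pos: [0.4601, -0.254, 0.2473]
eef_rot: [2.27, 2.157, 0.004]
wrist_force: [0.0, 0.1, 0.7]
width: 0.9
finger_force: 0.0
turn [ 0.009  0.005 -0.   ] then move [ 0.2732  0.1643 -0.0027] t 23.65
```

Converted, 0.035 m is 0.1167, 0.03 m is 0.1.

```bash
python3 drive.py '0.9 0.1 0.06 0 0 0 0 | 0.9 0.1167 0.07 0 0 0 0 | 0.9 0.1167 0.07 0 0 0 0 | 0.9 0.1167 0.07 0 0 0 0 | 0.9 0.1167 0.07 0 0 0 0 | 0.9 0.1167 0.07 0 0 0 0 | 0.9 0.1167 0.07 0 0 0 0 | 0.9 0.0767 0.0467 0 0 0 0 | 0.9 0.0333 0.02 0 0 0 0 | 0.9 0 0 0 0 0 0 | 0.9 0 0 0 0 0 0'
python3 go.py .638 .0105 .074 87.1
python3 - <<'E'
from h import *
c=viewer.read_camera("wrist");cv2.imwrite("pics/w4.png",c["color"])
print(proj(c,(.638,.0047,.089)))
E
```

```text
t: 24.75
ee_pos: [0.6359, 0.0102, 0.2398]
eef_rot: [-2.278, -2.163, 0.002]
wrist_force: [0.0, -0.4, -1.0]
width: 0.896
finger_force: 0.0
turn [-0.001  0.001 -0.001] then move [0.0004 0.0021 0.1658] t 24.75
[280.85529574 203.77994249]
```

View pics/w4.png

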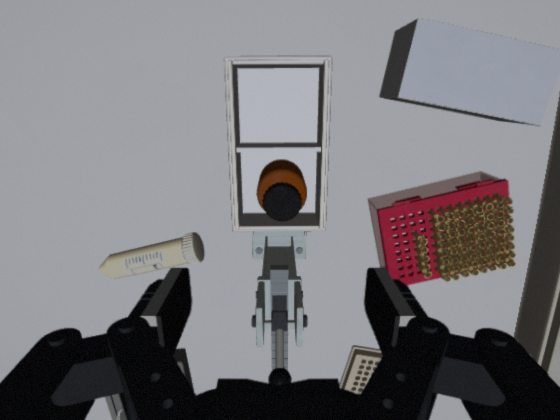

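The dark cap is at (282,201), about 2 mm toward +y of the prediction. I'll grasp 5 mm toward +y of the cap to keep the gripper body clear of the bracket.

Converted, 0.04 m is 0.1333, 0.003 m is 0.01.

```bash
python3 drive.py '0.9 0.004 0.01 0.1 0 0 0 | 0.9 0 0 0.1333 0 0 0 | 0.9 0 0 0.1333 0 0 0 | 0.9 0 0 0.1 0 0 0 | 0.9 0 0 0.0567 0 0 0 | 0.9 0 0 0.0267 0 0 0 | 0.9 0 0 0 0 0 0' 40
python3 go.py .639 .0115 .074 87.1
```

```text
t: 25.5
ee_pos: [0.6392, 0.0116, 0.0753]
eef_rot: [-2.278, -2.163, 0.0]
wrist_force: [1.2, 0.2, 0.3]
width: 0.899
finger_force: 0.0
turn [-0.     0.    -0.001] then move [-0.0001 -0.0001  0.0013] t 25.5
```

The manual's scale: shifts go in shares of 0.3 m and turns go in shares of 45 degrees. Converting my numbers, -0.04 m is -0.1333, -0.025 m is -0.0833.

```bash
python3 drive.py '0 0 0 0 0 0 0 | 0 0 0 0 0 0 0 | 0 0 0 0 0 0 0 | 0 0 0 0 0 0 0 | 0 0 0 0 0 0 0 | 0 0 0 0 0 0 0 | 0 0 0 0 0 0 0' 40
python3 drive.py '0 0 0 -0.0333 0 0 0 | 0 0 0 -0.0833 0 0 0 | 0 0 0 -0.1333 0 0 0 | 0 0 0 -0.1333 0 0 0 | 0 0 0 -0.0667 0 0 0 | 0 0 0 0 0 0 0'
python3 go.py .415 .305 .21 87.1
```

```text
t: 26.2
ee_pos: [0.6404, 0.0122, 0.0779]
eef_rot: [2.275, 2.162, 0.004]
wrist_force: [-1.3, -0.4, 6.8]
width: 0.528
finger_force: 40.7
t: 26.8
ee_pos: [0.6408, 0.0123, 0.2159]
eef_rot: [2.273, 2.16, 0.009]
wrist_force: [-0.1, 1.0, -0.7]
width: 0.52
finger_force: 41.0
turn [ 0.008 -0.    -0.   ] then move [ 0.2809 -0.2403  0.0059] t 26.8
```

Converted, 0.028 m is 0.0933, -0.024 m is -0.08.

```bash
python3 drive.py '0 0.0467 -0.04 0 0 0 0 | 0 0.0933 -0.08 0 0 0 0 | 0 0.0933 -0.08 0 0 0 0 | 0 0.0933 -0.08 0 0 0 0 | 0 0.0933 -0.08 0 0 0 0 | 0 0.0933 -0.08 0 0 0 0 | 0 0.0933 -0.08 0 0 0 0 | 0 0.0933 -0.08 0 0 0 0 | 0 0.0933 -0.08 0 0 0 0 | 0 0.0667 -0.06 0 0 0 0 | 0 0.0333 -0.0267 0 0 0 0 | 0 0 0 0 0 0 0 | 0 0 0 0 0 0 0'
python3 go.py .4135 .305 .084 87.1
python3 - <<'E'
from h import *
c=viewer.read_camera("wrist");cv2.imwrite("pics/w5.png",c["color"]);import pickle;pickle.dump(c,open("w5.pkl","wb"))
print(proj(c,(.4135,.3,.017)),proj(c,(.4973,.3089,.0225)))
E
```

```text
t: 28.1
ee_pos: [0.4237, 0.291, 0.2094]
eef_rot: [2.277, 2.164, -0.002]
wrist_force: [0.4, -0.9, -1.0]
width: 0.526
finger_force: 41.1
turn [-0.001  0.001 -0.001] then move [ 0.0135 -0.0109  0.1254] t 28.1
[266.38950533 175.80563282] [358.78916037 162.93847549]
```

View pics/w5.png

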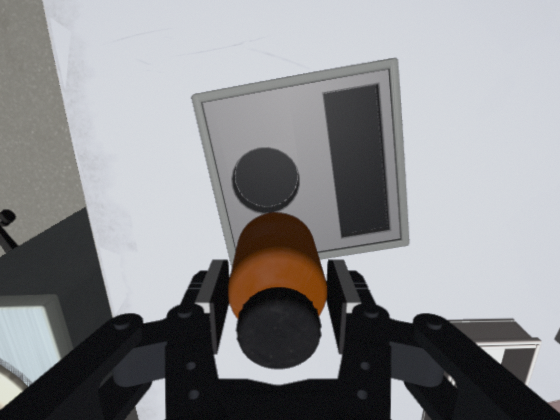

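The wrist view shows the round pocket rim centred at about (266,180) and the slot corners at (323,93), (378,84), (389,231) and (341,238). Refining from those.

```bash
python3 - <<'E'
from h import *
import pickle
c=pickle.load(open("w5.pkl","rb"));T=pickle.load(open("top0.pkl","rb"))
print(plane(c,266,180,.027), tri((c,266,180),(T,151.7,272.8)))
q=np.array([plane(c,u,v,.027) for u,v in((323,93),(378,84),(389,231),(341,238))]);print(np.round(q,4),q.mean(0))
# tray outline corners at z .03
q=np.array([plane(c,u,v,.03) for u,v in((193,96),(397,58),(409,243))]);print(np.round(q,4),(q[0]+q[2])/2)
e=q[1]-q[2];print(np.degrees(np.arctan2(-e[0],e[1])),np.linalg.norm(e),np.linalg.norm(q[0]-q[1]))
E
```

```text
[0.41338168 0.29841582 0.027     ] (array([0.41318963, 0.29822387, 0.0259943 ]), np.float64(0.0001504849756989262))
[[0.4653 0.3703 0.027 ]
 [0.5111 0.3754 0.027 ]
 [0.5263 0.2434 0.027 ]
 [0.481  0.2386 0.027 ]] [0.49592312 0.30694588 0.027     ]
[[0.3574 0.3735 0.03  ]
 [0.5251 0.3947 0.03  ]
 [0.5451 0.2314 0.03  ]] [0.45122768 0.30248102 0.03      ]
6.982065286103941 0.1644942730550727 0.16900910790935825
```

Converted, 0.03 m is 0.1, 0.012 m is 0.04.

```bash
python3 drive.py '0 0.04 -0.036 0 0 0 0 | 0 0 0 0.1 0 0 0 | 0 0 0 0.1 0 0 0 | 0 0 0 0.0833 0 0 0 | 0 0 0 0.0667 0 0 0 | 0 0 0 0.0333 0 0 0 | 0 0 0 0.0167 0 0 0 | 0 0 0 0 0 0 0 | 0 0 0 0 0 0 0'
python3 go.py .4133 .3035 .081 87.1
```

```text
t: 29.05
ee_pos: [0.4139, 0.3043, 0.0915]
eef_rot: [2.277, 2.163, 0.003]
wrist_force: [-0.2, -0.3, -0.7]
width: 0.525
finger_force: 41.1
turn [ 0.002 -0.001 -0.001] then move [-0.0008 -0.0006  0.0105] t 29.05
```

Converted, 0.004 m is 0.0133, 0.003 m is 0.01.

```bash
python3 drive.py '0 -0.0027 -0.002 0.0133 0 0 0 | 0 0 0 0.01 0 0 0 | 0 0 0 0.0083 0 0 0 | 0 0 0 0 0 0 0 | 0 0 0 0 0 0 0';python3 drive.py '0 0 0 0.0033 0 0 0 | 0 0 0 0.0033 0 0 0 | 0 0 0 0 0 0 0'; python3 drive.py '0 0 0 0.0033 0 0 0 | 0 0 0 0.0033 0 0 0 | 0 0 0 0 0 0 0'
```

```text
t: 29.55
ee_pos: [0.4126, 0.3035, 0.081]
eef_rot: [2.277, 2.164, 0.001]
wrist_force: [-0.4, 0.0, 0.4]
width: 0.527
finger_force: 41.2
t: 29.85
ee_pos: [0.4126, 0.3038, 0.0809]
eef_rot: [-2.277, -2.164, -0.002]
wrist_force: [-4.8, -1.0, 9.8]
width: 0.524
finger_force: 42.2
t: 30.15
ee_pos: [0.4126, 0.3041, 0.0808]
eef_rot: [-2.277, -2.164, -0.004]
wrist_force: [-8.5, -2.9, 19.4]
width: 0.522
finger_force: 43.2
```

Converted, -0.04 m is -0.1333, -0.02 m is -0.0667, 0.149 rad is 0.1897.

```bash
python3 drive.py '0 0 0 -0.0133 0 0 0 | 0.9 0 0 0 0 0 0 | 0.9 0 0 0 0 0 0 | 0.9 0 0 0 0 0 0 | 0.9 0 0 -0.0667 0 0 0 | 0.9 0 0 -0.1333 0 0 0 | 0.9 0 0 -0.1333 0 0 0 | 0.9 0 0 -0.1333 0 0 0 | 0.8 0 0 0 0 0 0.1783 | 0.8 0 0 0 0 0 0.1897 | 0.8 0 0 0 0 0 0.1897 | 0.8 0 0 0 0 0 0.1897 | 0.8 0 0 0 0 0 0.1897 | 0.8 0 0 0 0 0 0.1897 | 0.8 0 0 0 0 0 0.1897 | 0.8 0 0 0 0 0 0.1897 | 0.8 0 0 0 0 0 0.1897 | 0.8 0 0 0 0 0 0' 30
python3 go.py .489 -.0743 .15 10.4; python3 -c "from station import bot, viewer;print(bot.tcp_to_tips)"
```

```text
t: 31.95
ee_pos: [0.4125, 0.3033, 0.2202]
eef_rot: [3.128, 0.292, -0.001]
wrist_force: [-0.4, -0.6, -0.6]
width: 0.803
finger_force: 0.0
turn [0.    0.001 0.005] then move [0.0071 0.3852 0.0702] t 31.95
0.025
```

Converted, 0.04 m is 0.1333, 0.03 m is 0.1, 0.005 rad is 0.0064.

```bash
python3 drive.py '0.8 0 0.0667 0 0 0 0.0064 | 0.8 0.0033 0.1333 0 0 0 0 | 0.8 0.0033 0.1333 0 0 0 0 | 0.8 0.0033 0.1333 0 0 0 0 | 0.8 0.0033 0.1333 0 0 0 0 | 0.8 0.0033 0.1333 0 0 0 0 | 0.8 0.0033 0.1333 0 0 0 0 | 0.8 0.0033 0.1333 0 0 0 0 | 0.8 0 0.1333 0 0 0 0 | 0.8 0 0.1 0 0 0 0 | 0.8 0 0.05 0 0 0 0 | 0.8 0 0 0 0 0 0 | 0.8 0 0 0 0 0 0'
python3 go.py .489 -.0743 .034 10.4
python3 - <<'E'
from h import *
c=viewer.read_camera("wrist");cv2.imwrite("pics/w6.png",c["color"]);import pickle;pickle.dump(c,open("w6.pkl","wb"))
for p in((.4293,-.0852,.014),(.489,-.0743,.014),(.5485,-.0634,.016)):print(proj(c,p))
E
```

```text
t: 33.25
ee_pos: [0.4894, -0.0732, 0.2206]
eef_rot: [-3.127, -0.289, 0.001]
wrist_force: [-0.0, 0.1, 0.5]
width: 0.8
finger_force: 0.0
turn [-0.001  0.     0.003] then move [-0.0006  0.001   0.1866] t 33.25
[277.98230762 239.78388432]
[278.26257345 182.13044588]
[278.53627494 118.17494098]
```

View pics/w6.png

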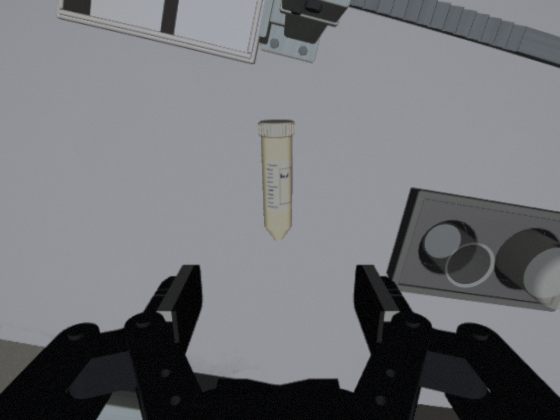

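The tube lies exactly where predicted, tip at (278,240) and cap at (277,122), in line with the tool. The beaker is also seated. Descending.

Converted, 0.04 m is 0.1333, 0.035 m is 0.1167.

```bash
python3 drive.py '0.8 0 0.0033 0.1 0 0 0 | 0.8 0 0 0.1333 0 0 0 | 0.8 0 0 0.1333 0 0 0 | 0.8 0 0 0.1167 0 0 0 | 0.8 0 0 0.0833 0 0 0 | 0.8 0 0 0.04 0 0 0 | 0.8 0 0 0.0133 0 0 0 | 0.8 0 0 0 0 0 0 | 0 0 0 0 0 0 0 | 0 0 0 0 0 0 0 | 0 0 0 0 0 0 0 | 0 0 0 0 0 0 0 | 0 0 0 0 0 0 0 | 0 0 0 0 0 0 0 | 0 0 0 0 0 0 0' 30
python3 drive.py '0 0 0 -0.0333 0 0 0 | 0 0 0 -0.1 0 0 0 | 0 0 0 -0.1333 0 0 0 | 0 0 0 -0.1 0 0 0 | 0 0 0 0 0 0 0'
python3 go.py .4963 .3075 .13 96.8
```

```text
t: 34.8
ee_pos: [0.4904, -0.075, 0.0361]
eef_rot: [3.128, 0.286, 0.003]
wrist_force: [-0.1, 0.2, 5.6]
width: 0.314
finger_force: 31.9
t: 35.3
ee_pos: [0.4917, -0.0754, 0.1508]
eef_rot: [3.126, 0.286, 0.013]
wrist_force: [0.1, -0.3, 0.7]
width: 0.316
finger_force: 31.4
turn [ 0.009 -0.004 -1.507] then move [0.3797 0.0499 0.0208] t 35.3
```

Converted, -0.137 rad is -0.1744.

```bash
python3 drive.py '0 0 0 0 0 0 -0.1744 | 0 0 0 0 0 0 -0.1744 | 0 0 0 0 0 0 -0.1744 | 0 0 0 0 0 0 -0.1744 | 0 0 0 0 0 0 -0.1744 | 0 0 0 0 0 0 -0.1744 | 0 0 0 0 0 0 -0.1744 | 0 0 0 0 0 0 -0.1744 | 0 0 0 0 0 0 -0.1744 | 0 0 0 0 0 0 -0.1744 | 0 0 0 0 0 0 -0.1744'
python3 drive.py '0 0.0667 0.01 0 0 0 0 | 0 0.1333 0.0167 0 0 0 0 | 0 0.1333 0.0167 0 0 0 0 | 0 0.1333 0.0167 0 0 0 0 | 0 0.1333 0.02 0 0 0 0 | 0 0.1333 0.02 0 0 0 0 | 0 0.1333 0.02 0 0 0 0 | 0 0.1333 0.0167 0 0 0 0 | 0 0.1167 0.0133 0 0 0 0 | 0 0.0833 0.01 0 0 0 0 | 0 0.05 0.0067 0 0 0 0 | 0 0 0 0 0 0 0 | 0 0 0 0 0 0 0'
python3 go.py .4963 .3075 .054 96.8
python3 - <<'E'
from h import *
c=viewer.read_camera("wrist");cv2.imwrite("pics/w7.png",c["color"]);import pickle;pickle.dump(c,open("w7.pkl","wb"))
E
```

```text
t: 36.4
ee_pos: [0.4891, -0.0748, 0.1437]
eef_rot: [-2.078, -2.354, 0.002]
wrist_force: [0.2, -0.0, 0.2]
width: 0.316
finger_force: 31.4
t: 37.7
ee_pos: [0.4947, 0.3027, 0.1442]
eef_rot: [2.085, 2.349, -0.002]
wrist_force: [0.2, 1.5, -0.3]
width: 0.317
finger_force: 31.4
turn [-0.001  0.001  0.   ] then move [0.0046 0.0022 0.0902] t 37.7
```

View pics/w7.png

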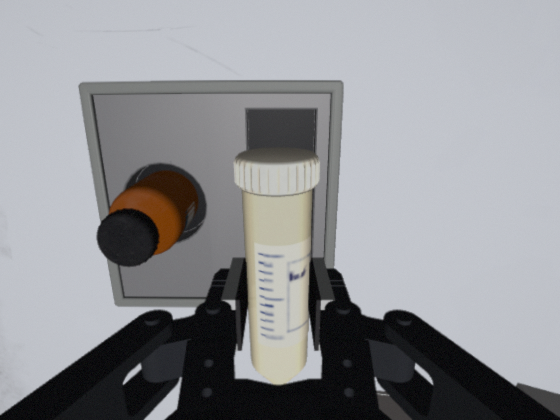

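The tube is level and parallel to the slot, whose far edge spans columns 247 to 317 at row 108. The small bottle is upright in its pocket.

Converted, 0.03 m is 0.1, 0.02 m is 0.0667.

```bash
python3 - <<'E'
from h import *
import pickle
c=pickle.load(open("w7.pkl","rb"))
a,b=plane(c,247,108,.027),plane(c,317,108,.027);m=(a+b)/2;d=b-a
print(a,b,np.degrees(np.arctan2(d[1],d[0])));th=np.radians(96.8);print("centre",m-.066*np.array([np.cos(th),np.sin(th),0]))
E
python3 drive.py '0 0.0153 0.0067 0.0667 0 0 0 | 0 0 0 0.1 0 0 0 | 0 0 0 0.05 0 0 0 | 0 0 0 0.0167 0 0 0 | 0 0 0 0 0 0 0'
python3 go.py .4963 .3075 .055 96.8
```

```text
[0.46584493 0.37093818 0.027     ] [0.51173745 0.3764593  0.027     ] 6.860030270668728
centre [0.49660585 0.30816302 0.027     ]
t: 38.25
ee_pos: [0.4961, 0.3074, 0.0744]
eef_rot: [-2.086, -2.349, 0.002]
wrist_force: [0.8, 0.0, -0.8]
width: 0.315
finger_force: 31.4
turn [-0.001  0.001 -0.001] then move [0.     0.0002 0.0194] t 38.25
```

Converted, 0.008 m is 0.0267, 0.007 m is 0.0233.

```bash
python3 drive.py '0 0.0023 0.001 0.0267 0 0 0 | 0 0 0 0.0233 0 0 0 | 0 0 0 0.01 0 0 0 | 0 0 0 0.0033 0 0 0 | 0 0 0 0 0 0 0'; python3 drive.py '0 0 0 0.0033 0 0 0 | 0 0 0 0.0033 0 0 0 | 0 0 0 0 0 0 0'
```

```text
t: 38.75
ee_pos: [0.4964, 0.309, 0.0557]
eef_rot: [-2.085, -2.35, 0.0]
wrist_force: [0.4, -0.0, -0.3]
width: 0.313
finger_force: 31.4
t: 39.05
ee_pos: [0.4966, 0.3091, 0.0542]
eef_rot: [2.085, 2.349, 0.001]
wrist_force: [-0.8, 0.7, 0.8]
width: 0.316
finger_force: 31.5
```

Contact is at the slot bottom height. Release, rise clear and move away to check.

Converted, -0.04 m is -0.1333, -0.03 m is -0.1.

```bash
python3 drive.py '0 0 0 0.0017 0 0 0 | 0.5 0 0 0 0 0 0 | 0.55 0 0 0 0 0 0 | 0.55 0 0 0 0 0 0 | 0.55 0 0 -0.0667 0 0 0 | 0.55 0 0 -0.1333 0 0 0 | 0.55 0 0 -0.1333 0 0 0 | 0.55 0 0 -0.1333 0 0 0 | 0.55 -0.1 0 0 0 0 0 | 0.55 -0.1333 0 0 0 0 0 | 0.55 -0.1333 0 0 0 0 0 | 0.55 -0.1 0 0 0 0 0 | 0.55 0 0 0 0 0 0 | 0.55 0 0 0 0 0 0'
python3 - <<'E'
from h import *
import pickle
w=viewer.read_camera("wrist");s=viewer.read_camera("scene");t=viewer.read_camera("top")
pickle.dump((w,s,t),open("f.pkl","wb"))
a=cv2.resize(s["color"][140:360,130:430],(600,440))[:, :];b=w["color"][:150,100:460]
r=lambda im,h:cv2.resize(im,(int(im.shape[1]*h/im.shape[0]),h))
top=np.hstack([r(s["color"][150:350,130:430],280),r(w["color"][:300,80:480],280)])
bot_=r(t["color"][140:310,100:470],min(300,int(top.shape[1]*170/370)))
W=max(top.shape[1],bot_.shape[1]);p=lambda i:cv2.copyMakeBorder(i,0,0,0,W-i.shape[1],cv2.BORDER_CONSTANT)
cv2.imwrite("pics/f.png",np.vstack([p(top),p(bot_)])[:600,:800]);print(W)
E
```

```text
t: 40.45
ee_pos: [0.5131, 0.1697, 0.1932]
eef_rot: [-2.087, -2.348, -0.001]
wrist_force: [-0.5, 0.6, -0.6]
width: 0.554
finger_force: 0.0
793
```

View pics/f.png

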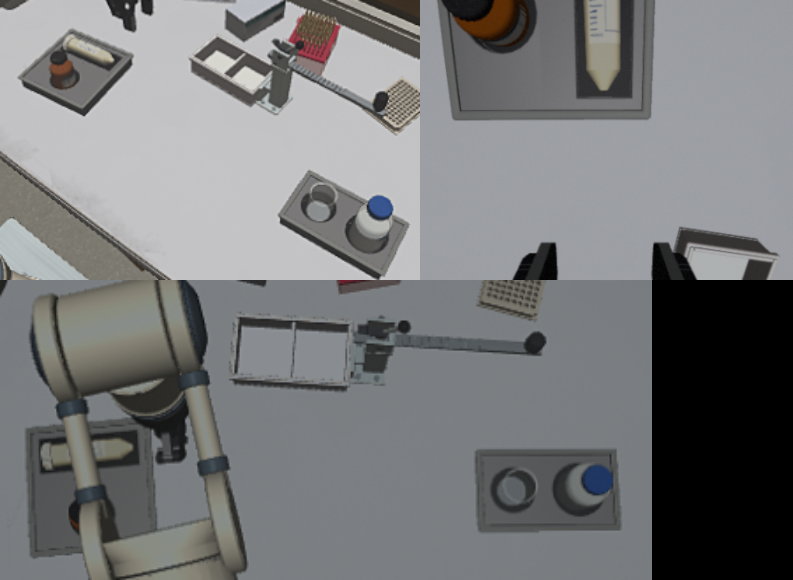

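The final views show all four items seated (tube in the slot, both bottles and the beaker upright), the bar fully out and the pawl still flipped. Handing in.

```bash
python3 -c "from station import bot, viewer;print(bot.sign_off())"
```

```text
the job is handed in; nothing more can be done
None
```

I handed in the job after about 40 s of robot time: the pawl is flipped, the bar is drawn right out, and both kits are filled, with everything seated and upright in the final camera views (no verdict came back on hand-in).

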